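Clear the cutting jig and feed the pipe to the length stop

ROBOT

A 6-joint arm with a two-finger parallel gripper is mounted at the origin on the work surface. World frame = base frame: x ahead of the robot, y to its left, z up, the work surface at z = 0. Lengths are in m, angles in degrees, forces in N, time in s.
With the tool pointing down it reaches from about 0.4 to 0.825 m from the base axis. Payload 7 kg.
Tool frame: the origin (TCP) lies at the centre of the arm's flange, where the gripper is bolted on; the fingertips stand 178 mm ahead of it and the grasp point (between the pads) lies 159 mm ahead of it; z points along the fingers, y is the line along which they close (so a half turn about z gives the same grasp; the last joint's range is limited). The gripper opens to 88 mm and grips with 3 to 60 N. Pads are 19 mm wide; open, the fingers measure 130 mm over their backs; the gripper's body (78 mm by 193 mm) begins 47 mm behind the grasp point.
Start: joints at [91.45, 20.546, 0.682, 0, -70.136, -16.507], TCP at [0.175, 0.652, 0.405] pointing down, gripper open.
Joint ranges: [-176.03, 176.03], [-82.01, 121.73], [-58.28, 71.71], [-173.87, 95.51], [-174.79, -0.11], [-173.66, 173.66]. Speed limits (degrees/s): [136.94, 136.94, 172.46, 180, 180, 180].

INTERFACE

Orientations are given as [roll, pitch, yaw] about the fixed x, y, z axes, in that order (R = Rz(yaw) Ry(pitch) Rx(roll)).
In Python, from plant import telemetry, snapshot, workorder, nets gives the robot as it stands.
- The arm moves only by the shell command python3 -m creep 'ROWS'. ROWS is JSON, a list that holds one entry, the list of rows, each a list of 5 numbers: the shift along the tool's x, y, z normalised to -1 to 1, where 1 is 0.2 m, then the turn about the tool's z normalised to -1 to 1, where 1 is pi/2 rad, then the opening, from 0 (shut) to 1 (fully open). In form: [[[x, y, z, spin, hand], ...]]. A call has 1 to 8 rows; each row shifts and turns the commanded pose from where the row before left it, along the tool's axes as they then stand; what a row does not reach is not made up. A row lasts 1/12 s, in which the tool goes at most 41.7 mm and 7.16 degrees, less where a joint would pass 70% of its speed; a pose out of reach is approached as far as the arm can. A call with a number of a shift or a turn outside -1 to 1 is refused whole. A call with a gripper value outside its range is refused whole. The fingers move at their own pace and stop on an object; the grip force is fixed at half the most. Time passes only in rows, so rows that do not move let the fingers close. It gives the time, the measured TCP pose, the force, the opening and the grip force at its end, in the units of the state.
- telemetry.get_obs(): the state, without advancing time (a new reading comes with each control period).
- snapshot(name): name is "scene" or "top" or "wrist"; returns a dict with "frame" (384x512x3 uint8, red, green, blue), "fx", "fy", "cx", "cy" (pixels), "rvec" (rotation vector, rad) and "tvec" (3), from world to camera coordinates, as OpenCV has them; the wrist camera has in their place "mount" (4x4, takes a point from camera to tool coordinates, whose origin is the TCP and whose axes are the flange's). Camera axes: x right, y down, z forward; pixel columns grow to the right and rows downward; lengths in m; the calibration is good to about 2 mm. The wrist camera is an equidistant fisheye: a pixel r from the principal point sees the ray r / f radians off the axis. A picture is of the moment at which its call begins: read the wrist's pose just before it. There is no depth.
- workorder.close_job(): hands the job in; it is judged then, once.
Trained networks look in a picture, given as the dict that the camera call returned (one of the last four; its "shot" number tells which), for a name from the list of things; names that differ only in an ending like _2 or _b are one class to them, and where a whole thing is asked for, a point or a joint stands for the part that bears it (a point fixed in the world has none). Each returns a list of dicts, best first, with "confidence" (0 to 1); they miss things now and then, are a little off and sometimes report something else, mostly with a low value. They report only what shows in the picture. A call takes as long as a camera call. They do not tell look-alikes from the thing itself.
- nets.find_in(picture, query): "uv" ([column, row] in pixels, amid what is visible of it).
- nets.masks_of(picture, query): "region" (384x512 bool, what is visible of it) and "uv" ([column, row] in pixels, amid what is visible of it).
- nets.landmark_of(picture, query): "uv" ([column, row] in pixels: a listed point, or the origin of a listed thing).
The state is a dict: "clock": time; "joint_pos": joint angles; "qvel": joint speeds; "tau": joint torques, N m; "tool_pos": TCP position; "orientation": TCP orientation; "force": force on the tool from outside, world axes, zero at the start; "moment": the same for the moment, N m; "opening": finger opening in m; "gripper_force": force on a finger pad.
Only numpy, scipy, OpenCV 4.12 (cv2) and the standard library are available. Lean on these libraries where they do the work, as an engineer would, in place of code of your own. Each camera call takes 0.05 s, during which the arm holds its last target. There are 200 camera calls.

TASK

Get the pipe ready for its cut: first take the short offcut out of the jig's channel and put it in the cardboard scrap box. Then slide the length stop along its bar until the face that the pipe will touch is level with the pen line on the tape, and finally slide the long pipe along the channel, through the mitre box, until its end butts against the stop, without shifting the stop off the line. Leave everything else on the table where it is.

Things in the scene. Friction and masses are not known exactly. Their poses are not given: they have to be found in the camera images.
- jig: pipe-cutting jig fixed to the table: plywood base 18 mm thick (x -70 to 95, y -450 to 390 in its frame) with a straight U-channel along its y. Origin: on the channel's centre line, at table height; y runs along the channel towards the stop, x away from the robot. Channel floor at z 18, 56 wide between two battens 18 thick with tops at z 40
- mitre_box (a point): middle of the jig's mitre box (jig y -120, at the channel floor): two wooden cheeks 160 long in place of the battens, same 56 mm between them, tops at jig z 76, slotted for the saw
- stop_bar (a point): middle of the jig's 12 mm round steel bar that carries the length stop: parallel to the channel at jig x 72, z 50, from y 10 to 370, in two end blocks with tops at z 64
- stop_face (a point): middle of the length stop's face that the pipe butts against: the -y face of an aluminium plate hanging in the channel, 48 wide (x), 10 thick (to +y), from jig z 22 to 70, point at z 46; axes as the jig's. The plate's clamp block on the bar has a knob, top at z 82. Slides along jig y only (face from y 60 to 320), takes about 12 N to move and stays where it is left
- pen_line (a point): middle of a 3 mm wide black pen line across a strip of paper tape 18 x 40 mm stuck on top of the batten nearest the robot (z 41); the line runs along x, square to the channel; axes as the jig's. It marks where the stop's pipe-side face must be along y
- pipe: the long pipe: white plastic, 50 outside dia., wall 4, 300 long, about 0.28 kg, loose, lying on the channel floor and reaching into the mitre box; origin at the centre of its bore, halfway along; its y axis is its length. It slides along the channel with 1 to 3 N
- pipe_front (a point): centre of the pipe's end nearest the stop (its +y end)
- pipe_rear (a point): centre of the pipe's other end (its -y end), outside the mitre box at the start
- offcut: short piece of the same pipe, 50 dia., wall 4, 55 long, about 0.05 kg, loose, left lying in the channel between the pipe and the stop, its length along the channel, at least 30 mm clear of both; origin at its centre, y axis along its length. It can be picked up from above by its two cut ends
- scrap_box: open cardboard carton without lid for scrap, fixed on the table just beyond the jig, outside 130 (x) x 220 (y) x 80 high, walls and floor 4; origin at centre of underside
- coupling: white pipe coupling, 62 dia., 60 tall, standing upright on the table beyond the jig; origin at centre of underside (bystander)
- elbow: white 90-degree pipe elbow, 62 thick, legs 65 long along its +x and +y, lying on the table beyond the jig; origin under its corner (bystander)
- cement_tin: steel tin 70 dia., 105 tall, upright on the table beyond the jig's right end; origin at centre of underside (bystander)
- tape_roll: grey roll of tape 104 dia., 48 high, lying flat between robot and jig; origin at centre of underside (bystander)
- pencil: flat carpenter's pencil 15 x 182 x 7 along its y, lying between robot and jig; origin under its middle (bystander)
Not all that is in view belongs to the job. Leave any black look-alike of the offcut alone.

How it is judged (in metres and radians):
On the way, in this order (a step that is already met when the one before it is completed fails the run):
1. the offcut lies in the scrap box (x of offcut in the frame of scrap_box between -0.062 and 0.062 m and y of offcut in the frame of scrap_box between -0.107 and 0.107 m and z of offcut in the frame of scrap_box below 0.06 m), for 0.2 s.
2. the stop's face is level with the pen line (within 5 mm) (y of stop_face in the frame of pen_line between -0.005 and 0.005 m), for 0.2 s.
At the end, for the whole second after the job is handed in: The offcut rests inside the scrap box; the stop's pipe-side face is within 5 mm of the pen line along the channel; the pipe lies down in the channel with its front end against the stop (gap under 4 mm), at rest (all of step 1 and all of step 2 and y of pipe_front in the frame of stop_face between -0.004 and 0.003 m and x of pipe_front in the frame of jig between -0.008 and 0.008 m and x of pipe_rear in the frame of jig between -0.008 and 0.008 m and z of each of pipe_front, pipe_rear in the frame of jig below 0.049 m and linear speed of offcut below 0.02 m/s and linear speed of pipe below 0.01 m/s); the robot touches nothing.
It fails at once if a bystander is moved by more than 20 mm (distance of any of coupling, elbow, cement_tin, tape_roll, pencil from where it was at the start of the episode above 0.02 m).
It also fails if it takes over 69 s, if anything falls off the work surface, if the arm or the gripper's body presses on something with over 40 N, if the wrist force passes 120 N, or if a joint passes its speed limit or range.

## Working session

There is one attempt and no reset: what is moved stays moved. The work goes in short steps, Python scripts to look and compute and a shell command to move; the robot and the scene stay as the last step left them, time stands still between calls to the robot, and variables do not carry over. Pictures are saved under pics/ and viewed, at most 13 in all, crops included, and the job is handed in when it is done.

```bash
mkdir -p pics; cat > h.py <<'E'
import numpy as np,cv2
from scipy.spatial.transform import Rotation as R
from plant import telemetry,snapshot,workorder,nets
def ray(p,uv,obs=None):
    uv=np.array(uv,float)
    if 'mount' in p:
        d=(uv-[p['cx'],p['cy']])/[p['fx'],p['fy']];t=np.linalg.norm(d)
        v=np.r_[np.sin(t)*d/max(t,1e-9),np.cos(t)]
        T=np.eye(4);T[:3,:3]=R.from_euler('xyz',obs['orientation'],degrees=True).as_matrix();T[:3,3]=obs['tool_pos']
        M=T@np.array(p['mount']);return M[:3,3],M[:3,:3]@v
    r=R.from_rotvec(np.ravel(p['rvec'])).as_matrix();t=np.ravel(p['tvec'])
    return -r.T@t, r.T@np.r_[(uv-[p['cx'],p['cy']])/[p['fx'],p['fy']],1]
def atz(p,uv,z,obs=None):
    o,d=ray(p,uv,obs);return o+d*(z-o[2])/d[2]
def save(p,n,crop=None,s=1):
    f=p['frame'][:,:,::-1]
    if crop: f=f[crop[1]:crop[3],crop[0]:crop[2]]
    cv2.imwrite('pics/'+n,cv2.resize(f,None,fx=s,fy=s,interpolation=cv2.INTER_CUBIC))
E
python3 - <<'E'
from h import *
np.set_printoptions(precision=4,suppress=True)
o=telemetry.get_obs();print(o)
Z=dict(jig=0,mitre_box=.018,stop_bar=.05,stop_face=.046,pen_line=.041,pipe=.043,pipe_front=.043,pipe_rear=.043,offcut=.043,scrap_box=0,coupling=0,elbow=0,cement_tin=0,tape_roll=0,pencil=0)
for n in('top','scene'):
    p=snapshot(n);save(p,n+'.png',s=1.5)
    for k,z in Z.items():
        for d in nets.landmark_of(p,k)[:2]: print(n,k,np.round(d['uv'],1),round(d['confidence'],2),atz(p,d['uv'],z))
E
```

```text
{'clock': 0.0, 'joint_pos': array([ 91.4496,  20.5918,   0.6345,  -0.019 , -70.1356, -16.5063]), 'qvel': array([ 0.0802,  0.0153, -0.0196,  0.0117,  0.0244, -0.0093]), 'tau': array([ -0.0013, -58.2712,  29.3047,   6.9974,   0.007 ,  -0.0002]), 'tool_pos': array([0.1753, 0.6516, 0.4037]), 'orientation': array([179.9059,  -0.0092, -15.0632]), 'force': array([0.4415, 0.6991, 0.1219]), 'moment': array([-0.0353,  0.0301,  0.0014]), 'gripper_force': 0.0, 'opening': 0.087613252952263}
top jig [282.9 221.8] 0.93 [0.482  0.0058 0.    ]
top mitre_box [329.3 217.2] 0.68 [ 0.4916 -0.1197  0.018 ]
top mitre_box [202.7 220.1] 0.43 [0.4827 0.2257 0.018 ]
top stop_bar [212. 192.] 0.77 [0.5535 0.1991 0.05  ]
top stop_bar [190.8 167.9] 0.63 [0.6215 0.2587 0.05  ]
top stop_face [204.6 218.3] 0.66 [0.4821 0.2174 0.046 ]
top pen_line [233.2 230.6] 0.62 [0.45   0.1412 0.041 ]
top pipe [373.2 213.2] 0.63 [ 0.4977 -0.2328  0.043 ]
top pipe_front [312.8 214.8] 0.87 [ 0.4929 -0.0711  0.043 ]
top pipe_rear [424.6 209.3] 0.84 [ 0.5087 -0.3713  0.043 ]
top offcut [157.8 297.9] 0.93 [0.2755 0.3312 0.043 ]
top off
[... 731 characters left out ...]
e pipe_front [ 92.  207.5] 0.59 [ 0.5022 -0.376   0.043 ]
scene pipe_rear [ 95.2 208. ] 0.94 [ 0.5051 -0.367   0.043 ]
scene pipe_rear [108.8 270.5] 0.64 [ 0.733  -0.2947  0.043 ]
scene offcut [420.6 212.3] 0.87 [0.6079 0.4795 0.043 ]
scene offcut [344.2 147.3] 0.71 [0.2906 0.3502 0.043 ]
scene scrap_box [221.6 261.1] 0.71 [ 0.6885 -0.0378  0.    ]
scene scrap_box [237.2 185.3] 0.36 [0.3912 0.014  0.    ]
scene coupling [307.  245.5] 0.58 [0.6559 0.1785 0.    ]
scene elbow [345.8 241.1] 0.97 [ 0.65   0.279 -0.   ]
scene cement_tin [108.5 271.7] 0.74 [ 0.6968 -0.3104  0.    ]
scene tape_roll [167.1 183.7] 0.89 [ 0.3621 -0.1927  0.    ]
scene pencil [236.5 185.8] 0.72 [ 0.3933  0.0118 -0.    ]
```

View pics/top.png

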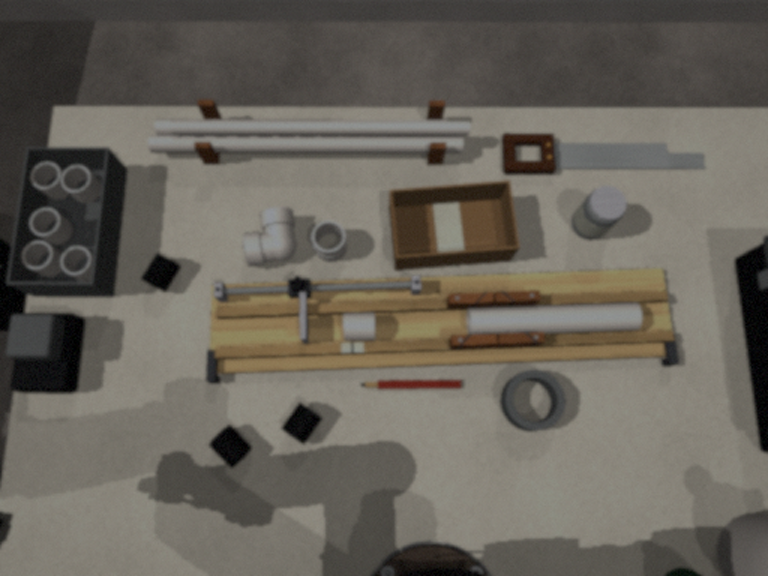

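View pics/scene.png

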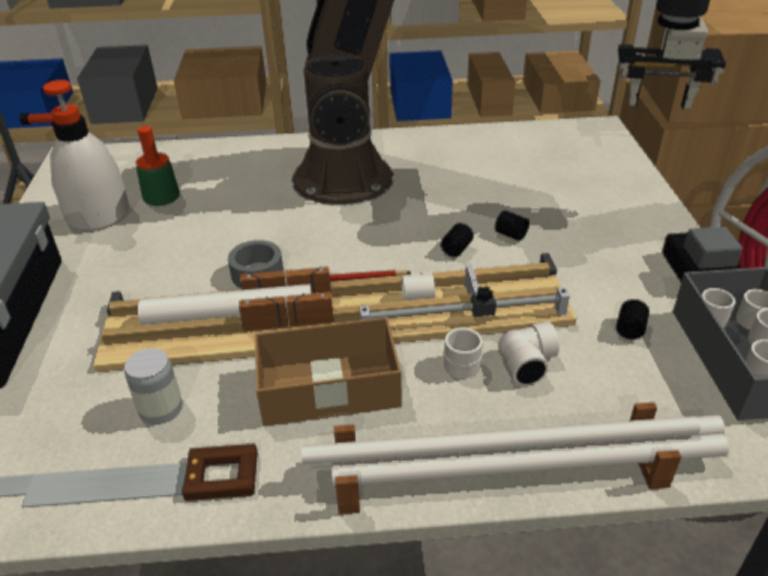

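Candidates for the offcut in the top view at native pixels: the white piece in the channel (239,217), and black pieces at (107,180), (200,281) and (153,297). There are also white tubes in the bin at about (35,145), the coupling (218,159) and the elbow (183,158). By the description it is the white one in the channel, between the pipe and the stop.

```bash
python3 - <<'E'
from h import *
np.set_printoptions(precision=4,suppress=True)
p=snapshot('top');q=snapshot('scene')
a=p['frame'][:,:,::-1][170:260,140:330];b=q['frame'][:,:,::-1][160:250,180:370]
cv2.imwrite('pics/crop.png',cv2.resize(np.vstack([a,b]),None,fx=3.3,fy=3.3,interpolation=cv2.INTER_CUBIC))
print('off top',atz(p,(239,217),.055)); print('off scene',atz(q,(279,191),.043))
# joint fit: jig pose from both views
for n,pp in(('top',p),('scene',q)):
    for k in('offcut','pipe'):
        for m in nets.masks_of(pp,k)[:4]: print(n,k,m['uv'],round(m['confidence'],2),m['region'].sum(),atz(pp,m['uv'],.05))
E
```

```text
off top [0.484  0.1257 0.055 ]
off scene [0.4834 0.1266 0.043 ]
top offcut [155.2, 296.2] 0.95 469 [0.2796 0.3365 0.05  ]
top offcut [238.2, 220.0] 0.84 423 [0.4769 0.1279 0.05  ]
top offcut [199.1, 280.0] 0.81 380 [0.3203 0.2264 0.05  ]
top offcut [105.9, 179.3] 0.71 401 [0.5885 0.4878 0.05  ]
top pipe [371.7, 212.4] 0.83 2109 [ 0.4984 -0.2269  0.05  ]
top pipe [276.8, 257.1] 0.62 290 [0.3793 0.0269 0.05  ]
top pipe [278.6, 216.6] 0.44 15842 [0.4864 0.0208 0.05  ]
scene offcut [279.4, 187.9] 0.92 337 [0.4787 0.1282 0.05  ]
scene offcut [344.5, 148.5] 0.72 346 [0.3074 0.3468 0.05  ]
scene offcut [418.9, 215.7] 0.69 448 [0.6277 0.4668 0.05  ]
scene offcut [307.9, 160.5] 0.65 367 [0.3582 0.2264 0.05  ]
scene pipe [134.8, 199.8] 0.72 1483 [ 0.4899 -0.2633  0.05  ]
scene pipe [167.0, 173.3] 0.28 717 [ 0.3785 -0.185   0.05  ]
```

View pics/crop.png

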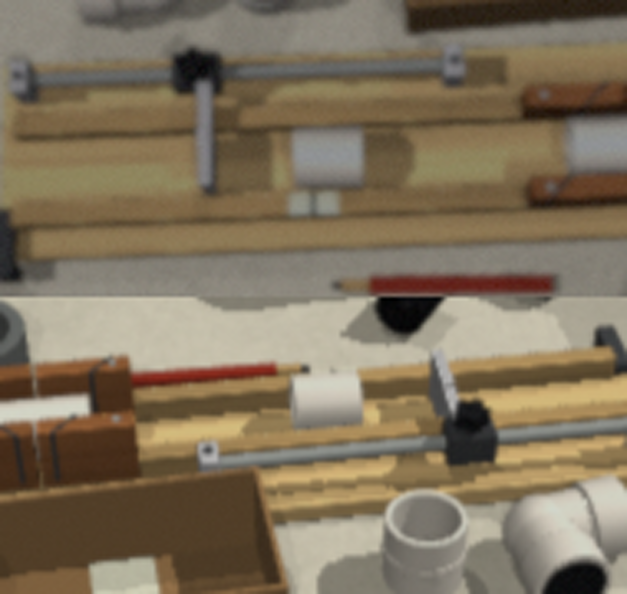

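The crop confirms the white piece at (239,217) in the channel, between the pipe and the stop plate. The pen line is at about (235,232). Next I turn the tool to the jig's yaw and move above it.

```bash
python3 -m creep '[[[0,0,0,-0.064,1],[0,0,0,-0.064,1],[0,0,0,-0.064,1],[0.09,0.16,0,0,1],[0.09,0.16,0,0,1],[0.09,0.16,0,0,1],[0.09,0.16,0,0,1],[0.09,0.16,0,0,1]]]' && python3 -m creep '[[[0.09,0.16,0,0,1],[0.09,0.16,0,0,1],[0.09,0.16,0,0,1],[0.09,0.16,0,0,1],[0.09,0.16,0,0,1],[0.09,0.16,0,0,1],[0.09,0.16,0,0,1],[0.09,0.16,0,0,1]]]'
```

```text
clock: 2.57
tool_pos: [0.2721, 0.4939, 0.4047]
orientation: [-180.0, -0.0, 2.2]
force: [0.1, 0.4, 0.6]
opening: 0.0874
gripper_force: 0.0
clock: 3.23
tool_pos: [0.4258, 0.2435, 0.4051]
orientation: [-180.0, -0.0, 2.2]
force: [0.9, -0.1, -0.6]
opening: 0.0875
gripper_force: 0.0
```

```bash
python3 -m creep '[[[0.07,0.15,0,0,0.85],[0.07,0.15,0,0,0.85],[0.07,0.15,0,0,0.85],[0.06,0.15,0,0,0.85],[0,0,0,0,0.85],[0,0,0,0,0.85]]]'; python3 - <<'E'
from h import *
np.set_printoptions(precision=4,suppress=True)
o=telemetry.get_obs();p=snapshot('wrist');save(p,'w1.png',s=1.5)
print(p['fx'],p['cx'],p['cy'],p['mount'],o['tool_pos'],o['orientation'])
Z=dict(jig=0,mitre_box=.018,stop_bar=.05,stop_face=.046,pen_line=.041,pipe_front=.043,pipe_rear=.043,offcut=.043,scrap_box=0)
for k,z in Z.items():
    for d in nets.landmark_of(p,k)[:2]: print(k,np.round(d['uv'],1),round(d['confidence'],2),atz(p,d['uv'],z,o))
E
```

```text
clock: 3.73
tool_pos: [0.4844, 0.1259, 0.4047]
orientation: [-180.0, -0.0, 2.0]
force: [0.2, 0.2, -0.0]
opening: 0.0747
gripper_force: 0.0
297.3186396354542 255.52027756766424 194.21394410204164 [[-0.0011 -0.9552 -0.2961  0.0811]
 [ 1.     -0.0011  0.      0.0006]
 [-0.0004 -0.2961  0.9552  0.0211]
 [ 0.      0.      0.      1.    ]] [0.4844 0.1259 0.4047] [-179.9977   -0.0032    2.0296]
jig [345.  165.3] 0.9 [0.4918 0.0041 0.    ]
mitre_box [196.2 112.2] 0.74 [0.5552 0.2006 0.018 ]
mitre_box [346.8 162.4] 0.44 [0.4992 0.0078 0.018 ]
stop_bar [192.6 111.3] 0.62 [0.5572 0.1984 0.05  ]
stop_face [178.4 173.2] 0.74 [0.4839 0.2171 0.046 ]
pen_line [249.2 200.4] 0.7 [0.4512 0.1317 0.041 ]
pipe_front [404.6 173.7] 0.98 [ 0.494  -0.0659  0.043 ]
offcut [ 20.3 104.3] 0.98 [0.5823 0.4635 0.043 ]
offcut [259.8 171.9] 0.83 [0.4875 0.1203 0.043 ]
scrap_box [387.8  33.8] 0.77 [ 0.6798 -0.0471  0.    ]
```

View pics/w1.png

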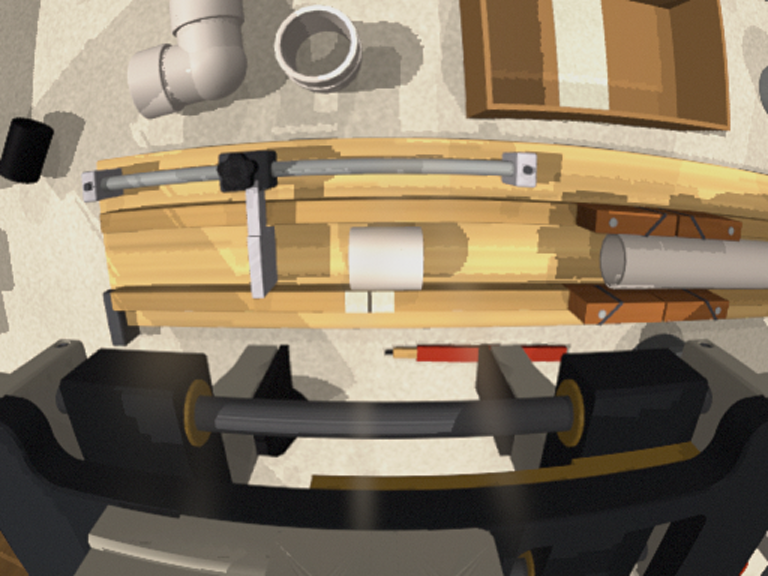

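```bash
cat >> h.py <<'E'
def wpts(p,o,L):
    for n,u,v,z in L: print(n,np.round(atz(p,(u/1.5,v/1.5),z,o),4))
E
python3 - <<'E'
from h import *
o=telemetry.get_obs();p=snapshot('wrist')
wpts(p,o,[('offL',349,258,.043),('offR',423,258,.043),('offL top',350,229,.043),('off bot',386,290,.043),('pen',370,301,.041),('penL',345,301,.041),('penR',395,301,.041),('blkL',92,185,.064),('blkR',525,168,.064),
('plate topR near',263,297,.07),('plate top R',265,240,.07),('plate botR',274,291,.022),('plate topL',249,297,.07),('chan far edge L',104,216,.04),('chan far R',570,208,.04),('chan near L',104,289,.04),('chan near R',560,297,.04),('pipe front',612,262,.043),('pipe front far',606,235,.043),('pipe near',612,289,.043),('base L',97,160,.018),
('boxA',487,116,.08),('boxB',727,129,.08)])
E
```

```text
offL [0.4857 0.1542 0.043 ]
offR [0.4879 0.0962 0.043 ]
offL top [0.5087 0.1539 0.043 ]
off bot [0.4605 0.1242 0.043 ]
pen [0.4501 0.1367 0.041 ]
penL [0.4493 0.157  0.041 ]
penR [0.4509 0.1165 0.041 ]
blkL [0.5485 0.3707 0.064 ]
blkR [0.5642 0.0266 0.064 ]
plate topR near [0.4597 0.2175 0.07  ]
plate top R [0.5036 0.2145 0.07  ]
plate botR [0.4495 0.2206 0.022 ]
plate topL [0.4592 0.2287 0.07  ]
chan far edge L [0.5188 0.3768 0.04  ]
chan far R [ 0.5356 -0.0235  0.04  ]
chan near L [0.4507 0.3858 0.04  ]
chan near R [ 0.4592 -0.025   0.04  ]
pipe front [ 0.4933 -0.0693  0.043 ]
pipe front far [ 0.5162 -0.0593  0.043 ]
pipe near [ 0.4692 -0.0739  0.043 ]
base L [0.5695 0.3979 0.018 ]
boxA [0.5979 0.0613 0.08  ]
boxB [ 0.6229 -0.1531  0.08  ]
```

```bash
python3 -m creep '[[[0.006,0.004,0.18,-0.004,0.85],[0,0,0.18,0,0.85],[0,0,0.18,0,0.85],[0,0,0.18,0,0.85],[0,0,0.16,0,0.85],[0,0,0.11,0,0.85],[0,0,0,0,0.85],[0,0,0,0,0.85]]]' && python3 -m creep '[[[0,0,0,0,0.4],[0,0,0,0,0.4],[0,0,0,0,0.4],[0,0,0,0,0.4],[0,0,0,0,0.4],[0,0,0,0,0.4]]]'
```

```text
clock: 4.95
tool_pos: [0.4851, 0.1266, 0.2061]
orientation: [179.9, 0.1, 2.6]
force: [0.5, 0.2, 0.0]
opening: 0.0744
gripper_force: 0.0
clock: 5.45
tool_pos: [0.4857, 0.1269, 0.208]
orientation: [-179.9, -0.1, 2.6]
force: [-0.6, -0.3, 7.0]
opening: 0.0543
gripper_force: 30.0
```

```bash
python3 -m creep '[[[0,0,-0.14,0,0.4],[0,0,-0.18,0,0.4],[0,0,-0.18,0,0.4],[0,0,-0.18,0,0.4],[0.13,0.125,0,0,0.4],[0.13,0.125,0,0,0.4],[0.13,0.125,0,0,0.4],[0.13,0.125,0,0,0.4]]]' && python3 -m creep '[[[0.13,0.125,0,0,0.4],[0.13,0.125,0,0,0.4],[0.14,0.125,0,0,0.4],[0,0,0.16,0,0.4],[0,0,0.16,0,0.4],[0,0,0.16,0,0.4],[0,0,0.1,0,0.4],[0,0,0,0,0.4]]]'
```

```text
clock: 6.12
tool_pos: [0.5944, 0.0304, 0.3438]
orientation: [-180.0, -0.1, 2.6]
force: [0.5, 1.2, 0.4]
opening: 0.054
gripper_force: 30.0
clock: 6.78
tool_pos: [0.6747, -0.0404, 0.2214]
orientation: [180.0, 0.5, 2.5]
force: [-1.4, 0.5, -1.4]
opening: 0.0542
gripper_force: 30.0
```

```bash
python3 -m creep '[[[0,0,0.08,0,0.4],[0,0,0,0,0.4],[0,0,0,0,0.9],[0,0,0,0,0.9],[0,0,0,0,0.9],[0,0,0,0,0.9],[0,0,0,0,0.9],[0,0,-0.1,0,0.9]]]' && python3 -m creep '[[[0,0,-0.18,0,0.9],[0,0,-0.18,0,0.9],[0,0,-0.18,0,0.9],[-0.13,-0.14,0,0,0.6],[-0.13,-0.14,0,0,0.6],[-0.13,-0.14,0,0,0.6],[0,0,0,0,0.6]]]'
python3 - <<'E'
from h import *
q=snapshot('scene');t=snapshot('top')
for p in(q,t):
  for k in('offcut',):
    for d in nets.landmark_of(p,k)[:5]: print(k,np.round(d['uv'],1),round(d['confidence'],2),atz(p,d['uv'],.03))
a=q['frame'][:,:,::-1][190:290,150:290];b=t['frame'][:,:,::-1][110:210,240:380];cv2.imwrite('pics/box.png',cv2.resize(np.hstack([a,b]),None,fx=2.8,fy=2.8))
E
```

```text
clock: 7.45
tool_pos: [0.6754, -0.04, 0.2276]
orientation: [180.0, 0.3, 2.5]
force: [-0.5, 0.1, -0.3]
opening: 0.0785
gripper_force: 0.0
clock: 8.03
tool_pos: [0.5913, 0.0432, 0.3398]
orientation: [-179.9, -0.0, 2.7]
force: [-0.8, -0.3, -0.3]
opening: 0.0578
gripper_force: 0.0
offcut [422.1 210.7] 0.87 [0.58796723 0.49299633 0.03      ]
offcut [304.6 160.1] 0.81 [0.32712177 0.222251   0.03      ]
offcut [341.9 148.7] 0.74 [0.27845262 0.34691453 0.03      ]
offcut [109.7 274.1] 0.6 [ 0.73237315 -0.29553761  0.03      ]
offcut [223.1 250.9] 0.5 [ 0.68349609 -0.03203466  0.03      ]
offcut [105.2 180.2] 0.98 [0.59189678 0.49683859 0.03      ]
offcut [154.5 297.7] 0.92 [0.27611717 0.34260708 0.03      ]
offcut [299.4 155.9] 0.58 [ 0.66403582 -0.04101327  0.03      ]
```

View pics/box.png

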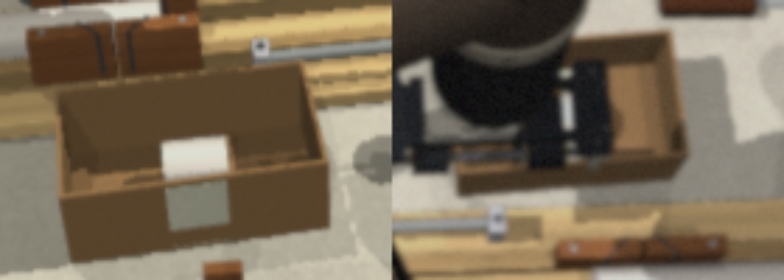

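The offcut lies in the box, in the scene view at about (220,246). Next I take a close look at the stop and the pen line.

```bash
python3 -m creep '[[[-0.13,-0.14,0,0,0.6],[-0.13,-0.14,0,0,0.6],[-0.13,-0.14,0,0,0.6],[-0.13,-0.14,0,0,0.6],[-0.13,-0.14,0,0,0.6],[0,0,0,0,0.6],[0,0,0,0,0.6]]]'; python3 - <<'E'
from h import *
o=telemetry.get_obs();p=snapshot('wrist');save(p,'w2.png',(100,60,400,285),2.6);print(o['tool_pos'],o['orientation'])
for k,z in dict(stop_face=.046,pen_line=.041).items():
    for d in nets.landmark_of(p,k)[:2]: print(k,np.round(d['uv'],1),round(d['confidence'],2),atz(p,d['uv'],z,o))
E
```

```text
clock: 8.82
tool_pos: [0.4588, 0.1756, 0.339]
orientation: [-180.0, -0.0, 2.7]
force: [1.2, -0.4, -0.3]
opening: 0.0522
gripper_force: 0.0
[0.45876489 0.17555407 0.33900671] [-1.79981174e+02 -3.24137105e-02  2.72890749e+00]
stop_face [214.5 164.9] 0.79 [0.48271128 0.21460725 0.046     ]
pen_line [299.4 200. ] 0.61 [0.45025494 0.13118129 0.041     ]
pen_line [467.6 168.4] 0.37 [ 0.49657095 -0.06719157  0.041     ]
```

View pics/w2.png

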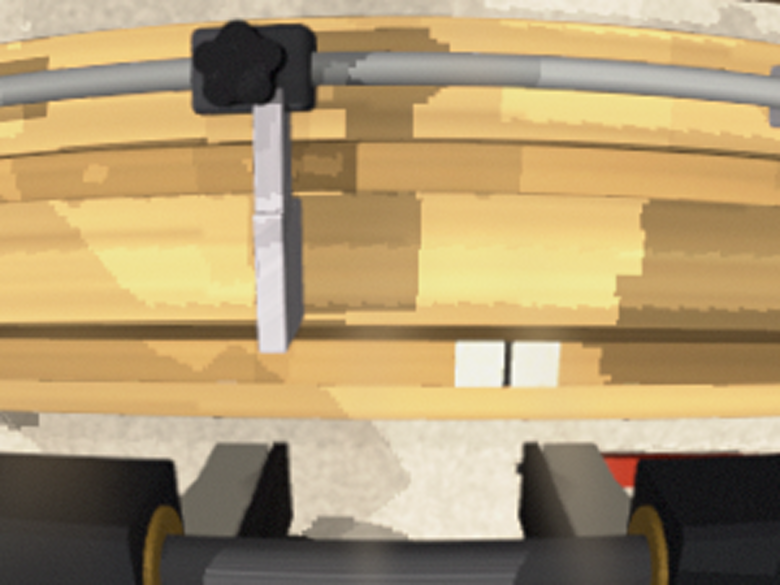

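```bash
python3 - <<'E'
from h import *
o=telemetry.get_obs();p=snapshot('wrist');e=np.array([-.042,.9991])
for n,u,v,z in [('face far',285,212,.07),('face near',289,350,.07),('face mid',287,281,.07),('back far',254,212,.07),('back near',260,350,.07),('pen',508,364,.041),('pen top',508,343,.041),('pen bot',507,386,.041),('bot near',302,325,.022)]:
    w=atz(p,(100+u/2.6,60+v/2.6),z,o);print(n,np.round(w,4),round(w[:2]@e,4))
E
```

```text
face far [0.509 0.214 0.07 ] 0.1924
face near [0.4623 0.2123 0.07  ] 0.1927
face mid [0.4861 0.2131 0.07  ] 0.1925
back far [0.5088 0.2242 0.07  ] 0.2026
back near [0.4619 0.2223 0.07  ] 0.2027
pen [0.451  0.1335 0.041 ] 0.1145
pen top [0.4593 0.1342 0.041 ] 0.1148
pen bot [0.4422 0.1332 0.041 ] 0.1145
bot near [0.4577 0.214  0.022 ] 0.1946
```

```bash
python3 -m creep '[[[0.07,-0.1,0,0.003,0.6],[0.071,-0.106,0,0,0.6],[0,0,0.16,0,0.6],[0,0,0.16,0,0.6],[0,0,0.16,0,0.6],[0,0,0.13,0,0.6],[0,0,0,0,0.6],[0,0,0,0,0.6]]]' && python3 -m creep '[[[0,0,0,0,0],[0,0,0,0,0],[0,0,0,0,0],[0,0,0,0,0],[0,0,0,0,0],[0,0,0,0,0],[0,0,0,0,0],[0,0,0,0,0]]]'
```

```text
clock: 9.68
tool_pos: [0.486, 0.2158, 0.2156]
orientation: [179.8, 0.2, 2.2]
force: [1.1, 0.6, 1.2]
opening: 0.0524
gripper_force: 0.0
clock: 10.35
tool_pos: [0.4854, 0.2186, 0.2174]
orientation: [-179.8, -0.1, 2.3]
force: [-6.1, 10.1, 2.6]
opening: 0.0099
gripper_force: 30.0
```

```bash
python3 -m creep '[[[0,0.05,0,0,0],[0,0.06,0,0,0],[0,0.06,0,0,0],[0,0.06,0,0,0],[0,0.06,0,0,0],[0,0.06,0,0,0],[0,0.03,0,0,0],[0,0,0,0,0]]]' && python3 -m creep '[[[0,0,0,0,0],[0,0,0,0,0],[0,0,0,0,0]]]'
```

```text
clock: 11.02
tool_pos: [0.4885, 0.1415, 0.2174]
orientation: [-179.9, -0.1, 2.3]
force: [-2.8, 5.4, 3.3]
opening: 0.01
gripper_force: 30.0
clock: 11.27
tool_pos: [0.4886, 0.1416, 0.2174]
orientation: [-179.9, -0.1, 2.3]
force: [-4.4, 3.6, 6.0]
opening: 0.0095
gripper_force: 30.0
```

```bash
python3 -m creep '[[[0,0.012,0,0,0],[0,0,0,0,0],[0,0,0,0,0],[0,0,0,0,0.35],[0,0,0,0,0.35],[0,0,0,0,0.35],[0,0,0,0,0.35],[0,0,0,0,0.35]]]' && python3 -m creep '[[[0,0,-0.16,0,0.35],[0,0,-0.16,0,0.35],[0,0,-0.16,0,0.35],[-0.16,0,-0.13,0,0.35],[-0.1,0,0,0,0.35],[0,0,0,0,0.35],[0,0,0,0,0.35]]]'; python3 - <<'E'
from h import *
o=telemetry.get_obs();p=snapshot('wrist');save(p,'w3.png',(150,60,450,285),2.6);print(o['tool_pos'],o['orientation'])
for k,z in dict(stop_face=.046,pen_line=.041,pipe_front=.043,offcut=.03).items():
    for d in nets.landmark_of(p,k)[:2]: print(k,np.round(d['uv'],1),round(d['confidence'],2),atz(p,d['uv'],z,o))
E
```

```text
clock: 11.93
tool_pos: [0.4885, 0.1383, 0.2166]
orientation: [180.0, 0.0, 2.3]
force: [0.1, -0.2, -0.2]
opening: 0.0301
gripper_force: 0.0
clock: 12.52
tool_pos: [0.4359, 0.1362, 0.3394]
orientation: [-179.9, -0.1, 2.4]
force: [0.2, 0.3, 0.3]
opening: 0.0308
gripper_force: 0.0
[0.43587893 0.13616127 0.33940578] [-1.79928752e+02 -7.91537359e-02  2.35770941e+00]
pen_line [259.8 178. ] 0.62 [0.44789916 0.13223465 0.041     ]
pen_line [446.7 141.3] 0.48 [ 0.4996372  -0.06854472  0.041     ]
pipe_front [445.4 142.5] 0.68 [ 0.49826717 -0.06543193  0.043     ]
offcut [ 96.2 293.9] 0.58 [0.28009126 0.34279985 0.03      ]
```

View pics/w3.png

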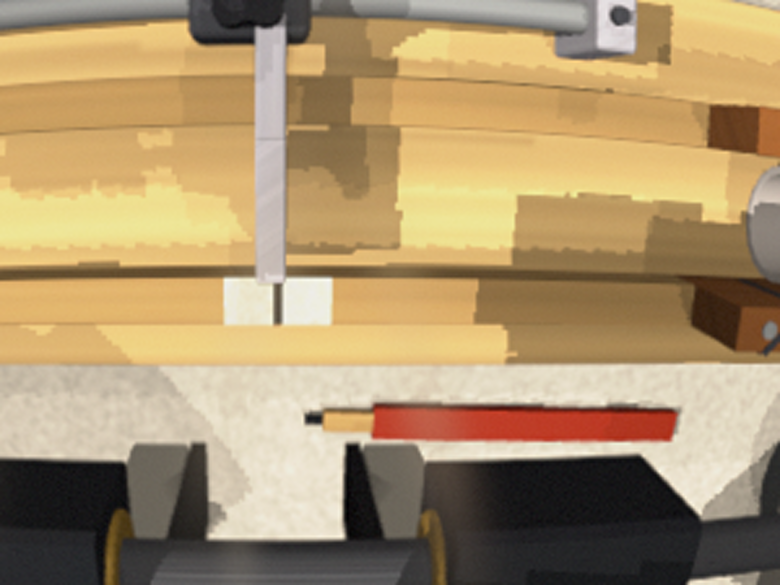

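```bash
python3 - <<'E'
from h import *
o=telemetry.get_obs();p=snapshot('wrist');e=np.array([-.042,.9991])
g=cv2.cvtColor(p['frame'],cv2.COLOR_RGB2GRAY).astype(int)
print(g[175:183:2,235:282])
for n,u,v,z in [('face far',286,137,.07),('face near',285.5,280,.07),('back far',255,137,.07),('back near',256,280,.07),('pen',278,303,.041),('pen top',279,285,.041),('pen bot',277.5,323,.041),('pipe',752,215,.043)]:
    w=atz(p,(150+u/2.6,60+v/2.6),z,o);print(n,np.round(w,4),round(w[:2]@e,4))
E
```

```text
[[212 232 234 233 233 234 232 230 228 227 226 228 228 228 226 228 230 232
  234 235 118  83 112 235 236 235 234 234 235 234 234 235 236 236 236 236
  237 237 236 236 237 235 197 177 176 178 177]
 [210 234 233 232 233 233 230 230 229 229 230 230 230 231 231 231 231 229
  232 232 117  82 111 236 236 234 234 234 234 234 234 236 235 236 236 236
  236 236 236 236 236 236 200 182 182 182 181]
 [203 232 234 232 232 231 231 231 231 230 229 231 231 232 232 232 232 228
  228 230 114  81 111 236 236 234 235 236 235 235 235 236 236 236 237 235
  236 236 237 236 236 235 201 183 184 185 184]
 [204 232 234 233 233 233 231 230 230 231 231 230 230 230 230 232 231 230
  231 232 118  80 110 236 237 235 235 234 235 234 235 235 235 236 236 237
  236 236 237 236 236 235 202 186 184 186 185]]
face far [0.5115 0.1348 0.07  ] 0.1132
face near [0.4651 0.133  0.07  ] 0.1134
back far [0.5112 0.1446 0.07  ] 0.123
back near [0.4647 0.1427 0.07  ] 0.123
pen [0.4501 0.1347 0.041 ] 0.1157
pen top [0.4569 0.1346 0.041 ] 0.1153
pen bot [0.4425 0.1346 0.041 ] 0.1159
pipe [ 0.4975 -0.0565  0.043 ] -0.0774
```

The plate face is about 2 mm on the pipe side of the pen line, well inside 5 mm. Next I go to the pipe's rear end.

```bash
python3 -m creep '[[[0,0.17,0,0,0.2],[0,0.17,0,0,0.2],[0,0.17,0,0,0.2],[0,0.17,0,0,0.2],[0,0.17,0,0,0.2],[0,0.17,0,0,0.2],[0,0.17,0,0,0.1],[0,0.17,0,0,0]]]' && python3 -m creep '[[[0,0.17,0,0,0],[0,0.17,0,0,0],[0,0.17,0,0,0],[0,0.17,0,0,0],[0,0.17,0,0,0],[0,0.17,0,0,0],[0,0,0,0,0],[0,0,0,0,0]]]'; python3 - <<'E'
from h import *
o=telemetry.get_obs();p=snapshot('wrist');save(p,'w4.png',s=1.5);print(o['tool_pos'],o['orientation'])
for k,z in dict(pipe_rear=.043,pipe_front=.043,mitre_box=.018).items():
    for d in nets.landmark_of(p,k)[:2]: print(k,np.round(d['uv'],1),round(d['confidence'],2),atz(p,d['uv'],z,o))
E
```

```text
clock: 13.48
tool_pos: [0.4477, -0.1372, 0.3383]
orientation: [180.0, 0.0, 2.3]
force: [0.9, 0.8, -0.4]
opening: 0.0093
gripper_force: 0.0
clock: 14.15
tool_pos: [0.4556, -0.3412, 0.3372]
orientation: [-180.0, 0.1, 2.1]
force: [-0.3, 0.5, -0.4]
opening: 0.0004
gripper_force: 0.0
[ 0.45564333 -0.34119182  0.33719156] [-1.79956476e+02  1.30042960e-01  2.10631113e+00]
pipe_rear [ 18.1 215.3] 0.73 [ 0.41240828 -0.0400168   0.043     ]
pipe_rear [291.1 136.5] 0.56 [ 0.50829795 -0.37255614  0.043     ]
pipe_front [ 23.8 145.6] 0.61 [ 0.50078891 -0.07136964  0.043     ]
```

View pics/w4.png

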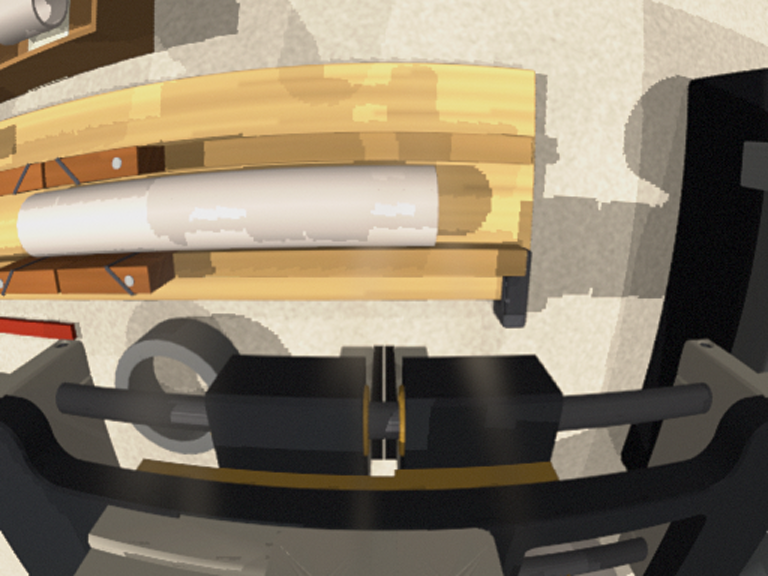

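```bash
python3 - <<'E'
from h import *
o=telemetry.get_obs();p=snapshot('wrist');e=np.array([-.042,.9991])
wpts(p,o,[('rear',438,207,.043),('rear top',438,207,.068),('rear hi',437,168,.043),('rear lo',437,246,.043),('front',25,222,.043),('tb0',690,80,.0),('tb1',690,80,.1),('tb2',690,80,.2),('tbn0',628,460,.0),('tbn',628,460,.1),('tbn',628,460,.2),('base end',533,150,.018),('bat far',520,150,.04),('bat near',520,262,.04)])
E
```

```text
rear [ 0.5077 -0.3709  0.043 ]
rear top [ 0.5104 -0.3677  0.068 ]
rear hi [ 0.5319 -0.3689  0.043 ]
rear lo [ 0.483  -0.3719  0.043 ]
front [ 0.4979 -0.054   0.043 ]
tb0 [ 0.631  -0.5854  0.    ]
tb1 [ 0.6014 -0.5068  0.1   ]
tb2 [ 0.5717 -0.4281  0.2   ]
tbn0 [ 0.2684 -0.5966  0.    ]
tbn [ 0.353  -0.5144  0.1   ]
tbn [ 0.4377 -0.4323  0.2   ]
base end [ 0.5494 -0.438   0.018 ]
bat far [ 0.5476 -0.4217  0.04  ]
bat near [ 0.4747 -0.4286  0.04  ]
```

```bash
python3 - <<'E'
from h import *
o=telemetry.get_obs();p=snapshot('wrist');t=snapshot('top')
a,d=ray(p,(460,53.3),o);b,f=ray(t,(492,172))
d/=np.linalg.norm(d);f/=np.linalg.norm(f)
s=np.linalg.lstsq(np.c_[d,-f],b-a,rcond=None)[0];print(a+s[0]*d,b+s[1]*f)
for z in (0,.1,.2):print(atz(t,(492,172),z))
E
```

```text
[ 0.64368486 -0.6178561  -0.04123306] [ 0.641267   -0.61753019 -0.04220853]
[ 0.62768857 -0.59193319  0.        ]
[ 0.59551869 -0.53128908  0.1       ]
[ 0.5633488  -0.47064496  0.2       ]
```

```bash
python3 -m creep '[[[0.13,0.15,0,-0.003,0],[0.13,0.15,0,0,0],[0,0.06,0,0,0],[0,0,0.16,0,0],[0,0,0.16,0,0],[0,0,0.16,0,0],[0,0,0.14,0,0],[0,0,0.04,0,0]]]' && python3 -m creep '[[[0,0,0,0,0],[0,0,0,0,0],[0,0,0,0,0]]]'
```

```text
clock: 15.17
tool_pos: [0.5095, -0.4075, 0.2021]
orientation: [-179.8, 0.3, 2.6]
force: [0.1, 1.4, -0.7]
opening: 0.0005
gripper_force: 0.0
clock: 15.42
tool_pos: [0.5119, -0.4091, 0.2089]
orientation: [179.9, -0.2, 2.6]
force: [0.2, -0.9, 0.4]
opening: 0.0005
gripper_force: 0.0
```

```bash
python3 -m creep '[[[0,-0.03,0,0,0],[0,-0.03,0,0,0],[0,-0.03,0,0,0],[0,-0.05,0,0,0],[0,-0.05,0,0,0],[0,-0.05,0,0,0],[0,-0.05,0,0,0],[0,-0.05,0,0,0]]]' && python3 -m creep '[[[0,-0.05,0,0.001,0],[0,-0.05,0,0.001,0],[0,-0.05,0,0,0],[0,-0.05,0,0,0],[0,-0.05,0,0,0],[0,-0.05,0,0,0],[0,-0.05,0,0,0],[0,-0.05,0,0,0]]]'
```

```text
clock: 16.08
tool_pos: [0.5083, -0.3402, 0.2076]
orientation: [179.9, -0.1, 2.6]
force: [0.3, -5.2, 6.0]
opening: 0.0004
gripper_force: 2.9
clock: 16.75
tool_pos: [0.5047, -0.2603, 0.2075]
orientation: [179.9, -0.1, 2.4]
force: [-0.2, -5.2, 6.7]
opening: 0.0004
gripper_force: 3.1
```

```bash
python3 -m creep '[[[0,-0.04,0,0,0],[0,-0.04,0,0,0],[0,-0.04,0,0,0],[0,-0.04,0,0,0],[0,-0.04,0,0,0],[0,-0.03,0,0,0],[0,-0.02,0,0,0],[0,-0.01,0,0,0]]]'; python3 - <<'E'
from h import *
o=telemetry.get_obs();p=snapshot('scene');t=snapshot('top');cv2.imwrite('pics/near.png',cv2.resize(np.vstack([p['frame'][:,:,::-1][150:240,180:370],t['frame'][:,:,::-1][170:260,140:330]]),None,fx=3.3,fy=3.3,interpolation=cv2.INTER_CUBIC))
e=np.array([-.042,.9991])
print(o['tool_pos'][:2]@e)
for q in(p,t):
  for k,z in dict(stop_face=.046,pipe_front=.043).items():
    for d in nets.landmark_of(q,k)[:2]: w=atz(q,d['uv'],z);print(k,np.round(d['uv'],1),round(d['confidence'],2),w,w[:2]@e)
E
```

```text
clock: 17.42
tool_pos: [0.5021, -0.2083, 0.207]
orientation: [180.0, -0.0, 2.5]
force: [-0.4, -4.7, 5.4]
opening: 0.0002
gripper_force: 2.9
-0.229212876256564
stop_face [284.2 191.8] 0.7 [0.49204141 0.13984839 0.046     ] 0.11905679210066451
stop_face [233.3 207.2] 0.38 [ 0.54243404 -0.00100608  0.046     ] -0.02378740882157546
pipe_front [272.5 193.4] 0.91 [0.49199348 0.10780029 0.043     ] 0.08703954590739812
stop_face [233.6 217.4] 0.78 [0.48474796 0.14032198 0.046     ] 0.11983627166587241
pipe_front [244.5 220.4] 0.69 [0.47727533 0.11131298 0.043     ] 0.0911672337976684
```

View pics/near.png

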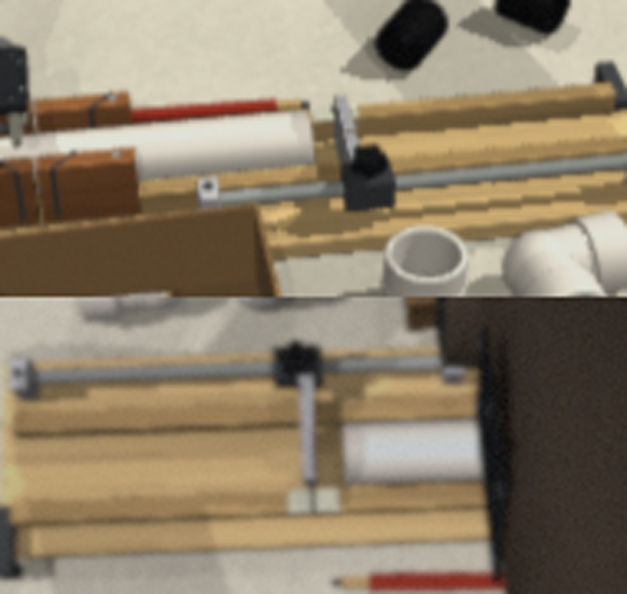

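```bash
python3 -m creep '[[[0,-0.03,0,0,0],[0,-0.03,0,0,0],[0,-0.02,0,0,0],[0,-0.01,0,0,0]]]' && python3 -m creep '[[[0,-0.01,0,0,0],[0,-0.01,0,0,0]]]'; python3 - <<'E'
from h import *
o=telemetry.get_obs();p=snapshot('scene');t=snapshot('top');e=np.array([-.042,.9991])
print(o['tool_pos'][:2]@e)
for q in(p,t):
  for k,z in dict(stop_face=.046,pipe_front=.043).items():
    for d in nets.landmark_of(q,k)[:1]: w=atz(q,d['uv'],z);print(k,np.round(d['uv'],1),round(d['confidence'],2),w,w[:2]@e)
E
```

```text
clock: 18.05
tool_pos: [0.5013, -0.1904, 0.2065]
orientation: [-180.0, 0.0, 2.4]
force: [0.1, -1.0, -0.6]
opening: 0.0009
gripper_force: 0.5
clock: 18.22
tool_pos: [0.5013, -0.1868, 0.2067]
orientation: [-180.0, 0.0, 2.4]
force: [-0.0, -1.1, -0.6]
opening: 0.0006
gripper_force: 0.5
-0.2076895090186587
stop_face [284.  186.7] 0.83 [0.46969887 0.1420186  0.046     ] 0.12216343224832958
pipe_front [281.3 191.7] 0.73 [0.48710828 0.13250997 0.043     ] 0.11193216291171534
stop_face [234.6 216.1] 0.7 [0.48828527 0.13770247 0.046     ] 0.11707055611499655
pipe_front [234.4 217.9] 0.86 [0.48400229 0.13830432 0.043     ] 0.11785174998428381
```

```bash
python3 -m creep '[[[0,-0.008,0,0,0],[0,-0.008,0,0,0]]]' && python3 -m creep '[[[0,-0.008,0,0,0],[0,0,0,0,0]]]'
```

```text
clock: 18.68
tool_pos: [0.5012, -0.1841, 0.2067]
orientation: [180.0, 0.0, 2.4]
force: [-0.3, -7.8, 0.1]
opening: 0.0006
gripper_force: 4.1
clock: 18.85
tool_pos: [0.501, -0.183, 0.2068]
orientation: [179.9, 0.0, 2.4]
force: [-0.1, -9.0, -0.4]
opening: 0.0003
gripper_force: 4.2
```

The force has risen to 9 N, above the pipe's friction and below the stop's 12 N, so the pipe is butted. I back off, lift and check.

```bash
python3 -m creep '[[[0,0.03,0,0,0],[0,0.08,0,0,0],[0,0,-0.16,0,0],[0,0,-0.16,0,0],[0,0,-0.16,0,0],[0,0,-0.16,0,0],[-0.18,0,0,0,0],[-0.18,0,0,0,0]]]' && python3 -m creep '[[[0,-0.17,0,0,0],[0,-0.17,0,0,0],[0,-0.17,0,0,0],[0,-0.17,0,0,0],[0,-0.17,0,0,0],[0,-0.17,0,0,0],[0,-0.17,0,0,0],[0,-0.17,0,0,0]]]' && python3 -m creep '[[[0,-0.17,0,0,0],[0,-0.17,0,0,0],[0.08,0,0,0,0],[0,0,0,0,0],[0,0,0,0,0]]]'; python3 - <<'E'
from h import *
o=telemetry.get_obs();p=snapshot('wrist');save(p,'w5.png',(150,60,450,285),2.6);print(o['tool_pos'],o['orientation'])
np.save('p5.npy',[p,o],allow_pickle=True)
E
```

```text
clock: 19.52
tool_pos: [0.4309, -0.2073, 0.3363]
orientation: [180.0, -0.2, 2.4]
force: [-0.7, -0.8, -0.1]
opening: 0.0004
gripper_force: 0.0
clock: 20.18
tool_pos: [0.4181, 0.066, 0.335]
orientation: [-180.0, -0.0, 2.4]
force: [1.7, -0.3, -0.1]
opening: 0.0004
gripper_force: 0.0
clock: 20.6
tool_pos: [0.4319, 0.1336, 0.3344]
orientation: [180.0, 0.0, 2.5]
force: [-0.1, -0.4, 0.1]
opening: 0.0001
gripper_force: 0.0
[0.43189465 0.1336328  0.33436503] [1.79989638e+02 4.27872944e-02 2.45487605e+00]
```

View pics/w5.png

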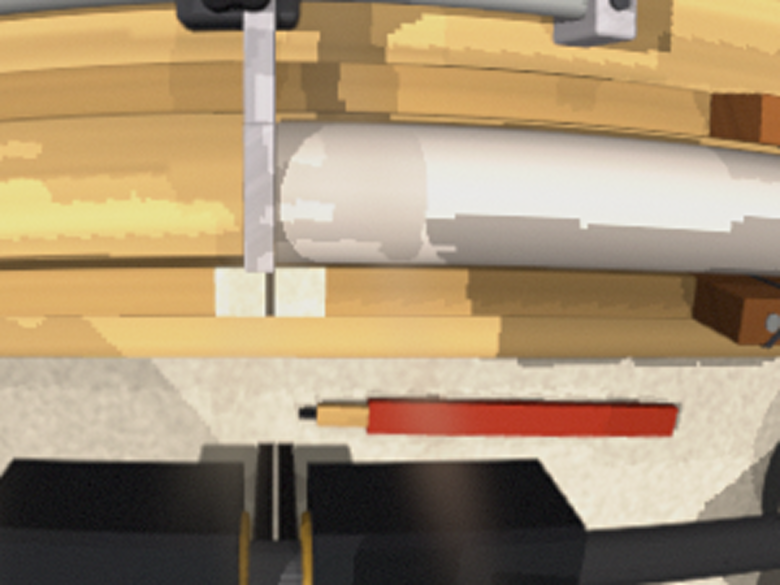

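```bash
python3 - <<'E'
from h import *
p,o=np.load('p5.npy',allow_pickle=True);e=np.array([-.042,.9991])
for r in (110,118,126,134,142,150,158): print(r,p['frame'][r,248:268].astype(int).sum(1)//3)
for n,u,v,z in [('face far',274,124,.07),('face near',273,270,.07),('pen',269.5,293,.041),('pipe lit edge',281,195,.068),('pen bot',269,313,.041)]:
    w=atz(p,(150+u/2.6,60+v/2.6),z,o);print(n,np.round(w,4),round(w[:2]@e,4))
cv2.imwrite('pics/z.png',cv2.resize(p['frame'][:,:,::-1][100:175,235:305],None,fx=8,fy=8,interpolation=cv2.INTER_NEAREST))
E
```

```text
110 [195 193 196 220 221 220 215 152 130 141 143 143 144 143 144 142 143 140
 142 143]
118 [190 190 190 188 188 213 214 151 145 165 168 165 167 167 166 177 202 219
 218 219]
126 [186 185 184 186 187 195 217 155 138 155 154 161 215 217 217 214 216 217
 215 216]
134 [184 183 183 186 183 185 185 131 134 156 214 216 216 216 215 215 215 215
 216 216]
142 [187 187 187 187 213 217 215 153 149 179 226 227 225 227 226 227 228 228
 228 228]
150 [188 188 185 183 182 183 182 134 127 132 129 136 185 185 186 185 186 184
 185 186]
158 [183 188 190 207 211 212 212 148 130 136 139 138 137 135 134 132 131 141
 167 169]
face far [0.5104 0.1363 0.07  ] 0.1148
face near [0.4639 0.1347 0.07  ] 0.1151
pen [0.4495 0.1354 0.041 ] 0.1164
pipe lit edge [0.4879 0.1332 0.068 ] 0.1126
pen bot [0.442  0.1353 0.041 ] 0.1166
```

View pics/z.png

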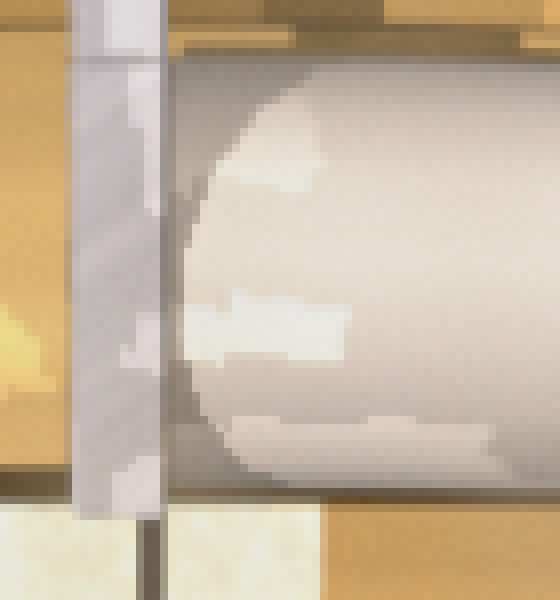

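The pipe reaches the plate with a gap of 1 px (about 1 mm) or less, and the plate face is about 1.5 mm from the pen line. The robot is clear of everything.

```bash
python3 -c "
from plant import workorder
print(workorder.close_job())"
```

```text
the job is handed in; nothing more can be done
None
```

The job is handed in: the offcut is in the scrap box, the stop's face is about 1.5 mm from the pen line, and the pipe butts against the stop with a gap of about 1 mm or less; the hand-in gave no verdict back.

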